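Let the pressure out of a bench steriliser and unlatch its lid

TASK

The bench steriliser has finished its cycle: unscrew the winged, knurled lock nut on its vent valve (counter-clockwise seen from above) until it stops, then press the freed valve pin fully down and keep it down for two seconds, and let it spring back up. Only after that, swing the lid latch open as far as it goes, and leave both nut and latch open. Do not disturb the tub, carton and bottle standing around it.

Things in the scene. Friction and masses are not known exactly. Their poses are not given: they have to be found in the camera images.
- steriliser: White rounded box 190 mm (its x) by 300 mm (its y) by 126 mm high with a flat steel lid on top, fixed to the desk. Origin at the centre of its underside; lid top 126 mm above it. Front (with round gauge) faces its -x. The valve stands on its lid on the +y half, the latch on the -y half.
- pin_top (a point): Centre of the top of the steel valve pin (head 22 mm in diameter, 7 mm thick, on a 14 mm stem), which stands upright in the middle of the nut, on the lid; 76 mm above the lid when not pressed. It sinks when pressed.
- pin (a joint): How far the pin is pressed down, m: 0 up, 0.008 fully down. A spring pushes it back up (about 3 N at the start, 8.5 N at full depth; a solid stop beyond). While the nut is screwed down the pin cannot be pressed; it can sink only as far as the nut has risen. Nut and pin sink together.
- nut_wing (a point): Point on one of the brass lock nut's two opposite flat wings (8 mm thick, 14 mm high, ending 62 mm from the pin's axis), 50 mm from that axis, at half the wing's height: 39 mm above the lid when screwed down. The nut itself is a knurled ring 48 mm in diameter, 30 to 48 mm above the lid, on a stem 34 mm and a foot flange 56 mm in diameter. Wings point any way at the start.
- nut (a joint): Turn of the nut, rad: 0 screwed down, grows counter-clockwise seen from above (unscrewing) to a stop at 2.9. It rises 3.8 mm per rad (11 mm in all), needs about 0.15 N m, stays where it is left and does not come off.
- latch_post (a point): Middle of the upright black post of the latch, 20 mm in diameter, top 22 mm above this point, standing on the steel latch arm 80 mm from its pivot. This point is 42 mm above the lid; the arm (125 mm long from the pivot, 18 mm wide, 10 mm thick) lies 12 to 22 mm above the lid. When latched the arm points to the steriliser's -x (front).
- latch_pivot (a point): Point on the latch's vertical pivot axis, at the same height as the latch post point. The pivot boss is 32 mm in diameter.
- latch (a joint): Turn of the latch, rad: 0 to 0.15 latched, grows counter-clockwise seen from above, the arm swinging from the steriliser's front outward over its -y end, to a stop at 1.7 (fully open). Needs about 0.12 N m and stays where it is left.
- wipes_tub: Round white tub with a red lid, 106 mm in diameter, 157 mm high, loose; origin at the centre of its underside. Bystander.
- glove_carton: Loose white carton with a blue band, 100 x 200 x 75 mm; origin at the centre of its underside. Bystander.
- spirit_bottle: Loose bottle 68 mm in diameter, 150 mm high; origin at the centre of its underside. Bystander.

How it is judged:
On the way, in this order (a step that is already met when the one before it is completed fails the run):
1. the lock nut is unscrewed to its stop (at least 2.55 rad) (value of joint nut above 2.55 rad), for 0.2 s.
2. the freed pin is held down at least 6 mm for 1.2 s, the nut still unscrewed, the latch still closed (under 0.4 rad) (value of joint pin above 0.006 m and value of joint nut above 2.4 rad and value of joint latch below 0.4 rad), for 1.2 s.
3. the pin is back up (under 2 mm) and then the latch is swung open (at least 1.35 rad) (value of joint pin below 0.002 m and value of joint latch above 1.35 rad), for 0.2 s.
At the end, for the whole second after the job is handed in: The nut is still unscrewed (at least 2.4 rad), the pin is back up (less than 2 mm down), and the latch is open (at least 1.35 rad) and at rest (all of step 3 and value of joint nut above 2.4 rad and velocity of joint latch below 0.1 rad/s); the robot touches nothing.
It fails at once if a bystander (tub, carton or bottle) is pushed more than 30 mm from its place (distance of any of wipes_tub, glove_carton, spirit_bottle from where it was at the start of the episode above 0.03 m).
It fails at once if the latch is opened (over 0.4 rad) while the nut is still screwed down (under 2.4 rad) (value of joint latch above 0.4 rad and value of joint nut below 2.4 rad).
It also fails if it takes over 54 s, if anything falls off the work surface, if the arm or the gripper's body presses on something with over 40 N, if the wrist force passes 120 N, or if a joint passes its speed limit or range.

ROBOT

A 6-joint arm with a two-finger parallel gripper is mounted at the origin on the work surface. World frame = base frame: x ahead of the robot, y to its left, z up, the work surface at z = 0. Lengths are in m, angles in rad, forces in N, time in s.
With the tool pointing down it reaches from about 0.35 to 0.975 m from the base axis. Payload 4.9 kg.
Tool frame: the origin (TCP) lies midway between the tips of the shut fingers; the grasp point (between the pads) lies 19 mm behind it (manip.pinch_z is the x of the grasp point in the tool frame, in m); x points along the fingers, y is the direction in which the jaws open and shut, and the axes are right-handed (so a half turn about x gives the same grasp; the last joint's range is limited). The gripper opens to 85 mm and grips with 20 to 120 N. Pads are 22 mm wide; open, the fingers measure 114 mm over their backs; the gripper's body (76 mm by 85 mm) begins 54 mm behind the grasp point. The pads swing forward as they close: fully open they stand 13 mm farther back than shut.
Start: joints at [-1.379, 0.053, 1.613, -0, 1.476, -0.119], TCP at [0.191, -0.595, 0.231] pointing down, gripper open.
Joint ranges: [-3.01, 3.01], [-1.01, 2.22], [0.06, 2.58], [-1.02, 4.17], [0.09, 2.62], [-3.14, 3.14]. Speed limits (rad/s): [2.57, 2.57, 3.14, 3.14, 3.14, 3.14].

INTERFACE

Orientations are given as a unit quaternion [w, x, y, z].
In Python, from plant import sensors, cams, workorder, manip gives the robot as it stands.
- The arm moves only by the tool drive_tool, never from a script. Its argument "series" is a list of rows, each an object of numbers: "x", "y", "z": the shift along the tool's x, y, z in units of 25 mm (1.0 is 25 mm); "ax", "ay", "az": the turn, a rotation vector about the tool's x, y, z in units of 5 degrees (1.0 is 5 degrees). A call has 1 to 5 rows; each row is the pose to reach, as a shift and turn from the pose commanded when the call began, along the tool's axes at that moment; what a row does not reach only later rows make up. A row lasts 1/12 s, in which the tool goes at most 41.7 mm and 7.16 degrees, less where a joint would pass 70% of its speed; a pose out of reach is approached as far as the arm can. A call with a gripper value outside its range is refused whole. "hand" is the opening, from 0 (shut) to 1 (fully open), set as the call begins (left out, the last holds). The fingers move at their own pace and stop on an object; the grip force is fixed at half the most. Time passes only in rows, so rows that repeat a pose let the fingers close. It gives the time, the measured TCP pose, the force and the opening at its end, in the units of the state.
- sensors.state(): the state, without advancing time (a new reading comes with each control period).
- cams.grab_frame(name): name is "side" or "top"; returns a dict with "img" (420x560x3 uint8, blue, green, red), "camera_matrix" (3x3 intrinsics, pixels), "cam_to_world" (4x4, takes a point from camera to world coordinates). Camera axes: x right, y down, z forward; pixel columns grow to the right and rows downward; lengths in m; the calibration is good to about 2 mm. A picture is of the moment at which its call begins. There is no depth.
- workorder.job_done(): hands the job in, once; it reports no verdict.
The state is a dict: "time": time; "joint_pos": joint angles; "joint_vel": joint speeds; "joint_efforts": joint torques, N m; "tool_pos": TCP position; "tool_rot": TCP orientation; "contact_force": force on the tool from outside, world axes, zero at the start; "ft_torque": the same for the moment, N m; "gripper_width": opening from 0.0 (shut) to 1.0 (fully open).
Only numpy, scipy, OpenCV 4.12 (cv2) and the standard library are available. Lean on these libraries where they do the work, as an engineer would, in place of code of your own. Each camera call takes 0.05 s, during which the arm holds its last target.

## Working session

There is one attempt and no reset: what is moved stays moved. The work goes in short steps, Python scripts to look and compute and a tool call to move; the robot and the scene stay as the last step left them, time stands still between calls to the robot, and variables do not carry over. Pictures are saved under pics/ and viewed, and the job is handed in when it is done.

Besides the shell and the picture viewer there is one more tool, called after ">>>" as a command line: name --argument value ..., lists and objects as JSON in quotes. drive_tool: Moves the arm, as the interface text tells. Its arguments: {"type":"object","properties":{"series":{"type":"array","items":{"type":"object","properties":{"x":{"type":"number"},"y":{"type":"number"},"z":{"type":"number"},"ax":{"type":"number"},"ay":{"type":"number"},"az":{"type":"number"}}}},"hand":{"type":"number"}},"required":["series"]}

```bash
mkdir -p pics; ls
python3 - <<'E'
from plant import sensors,cams,manip
import cv2,numpy as np
np.set_printoptions(precision=4,suppress=True)
for n in("side","top"):
    f=cams.grab_frame(n);cv2.imwrite(f"pics/{n}0.png",f["img"]);print(n,f["camera_matrix"],f["cam_to_world"])
s=sensors.state();print(s);print(manip.pinch_z,[a for a in dir(manip) if a[0]!='_'])
E
```

```text
pics
side [[438.8282   0.     282.3712]
 [  0.     438.8282 210.3215]
 [  0.       0.       1.    ]] [[-0.7362 -0.4033  0.5435 -0.1576]
 [-0.6767  0.4541 -0.5796  0.7064]
 [-0.0131 -0.7945 -0.6072  0.9428]
 [ 0.      0.      0.      1.    ]]
top [[463.4354   0.     274.9261]
 [  0.     463.4354 207.7971]
 [  0.       0.       1.    ]] [[ 0.039  -0.9768  0.2105  0.2391]
 [-0.9992 -0.0392  0.0033 -0.0564]
 [ 0.005  -0.2104 -0.9776  1.5751]
 [ 0.      0.      0.      1.    ]]
{'time': 0.1, 'joint_pos': array([-1.379 ,  0.0533,  1.6142,  0.    ,  1.476 , -0.119 ]), 'joint_vel': array([-0.0007, -0.002 , -0.003 ,  0.0026, -0.0005,  0.0016]), 'joint_efforts': array([ -0.0002, -39.4909, -37.1362,  -0.0002,   0.0039,  -0.    ]), 'tool_pos': array([ 0.191 , -0.5945,  0.2302]), 'tool_rot': array([-0.1088, -0.6986, -0.1101,  0.6986]), 'contact_force': array([-0.5271,  0.6574, -0.1766]), 'ft_torque': array([-0.0519,  0.021 ,  0.0256]), 'gripper_width': 1.0005705457158223}
-0.0187 ['IKError', 'pinch_z']
```

View pics/side0.png

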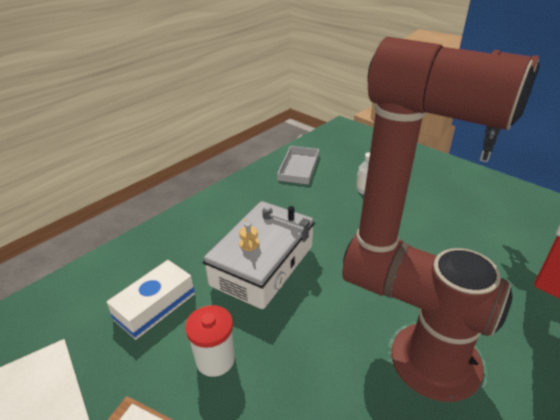

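View pics/top0.png

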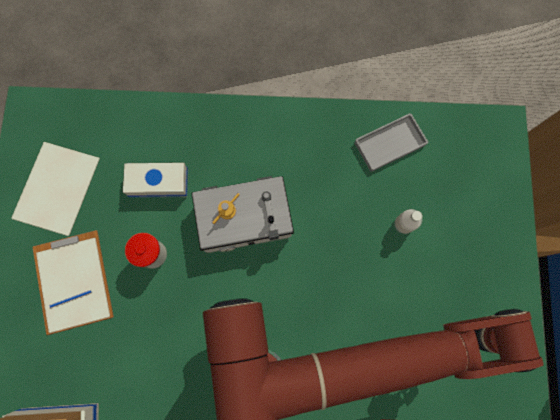

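The side view shows the steriliser at about (260,255). In the top view it is at (243,213), with the tub at (147,250), the carton at (155,180) and the bottle at (408,221). I'll zoom in next.

Run:
```python
import cv2,numpy as np
a=cv2.imread('pics/top0.png')[165:265,180:305];cv2.imwrite('pics/tz.png',cv2.resize(a,None,fx=6,fy=6,interpolation=cv2.INTER_CUBIC))
a=cv2.imread('pics/side0.png')[195:310,200:325];cv2.imwrite('pics/sz.png',cv2.resize(a,None,fx=5,fy=5,interpolation=cv2.INTER_CUBIC))
```

```text
(no output)
```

View pics/tz.png

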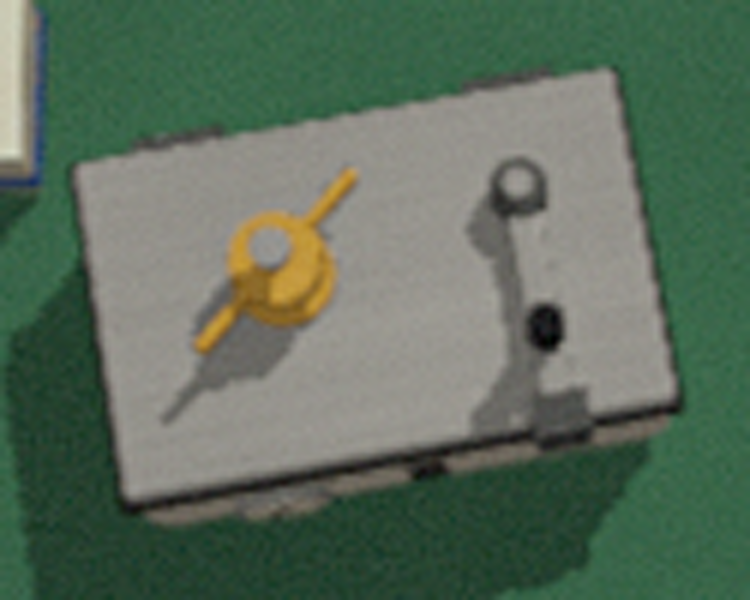

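View pics/sz.png

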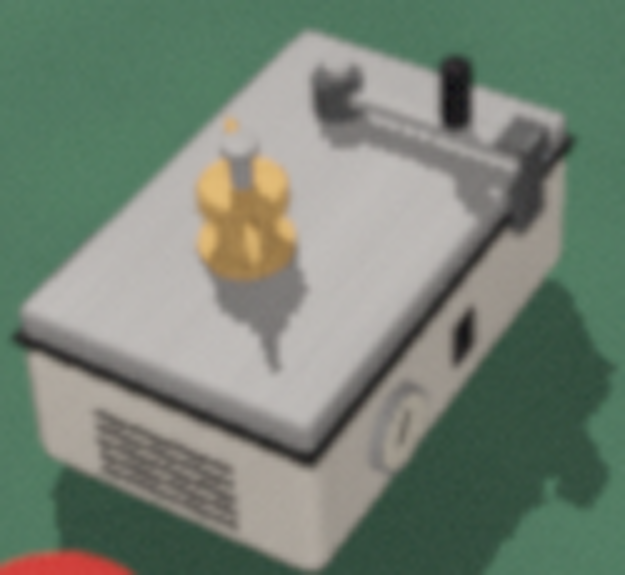

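```bash
cat > h.py <<'E'
import numpy as np
K={'side':(438.8282,282.3712,210.3215),'top':(463.4354,274.9261,207.7971)}
T={'side':np.array([[-0.7362,-0.4033,0.5435,-0.1576],[-0.6767,0.4541,-0.5796,0.7064],[-0.0131,-0.7945,-0.6072,0.9428]]),
'top':np.array([[0.039,-0.9768,0.2105,0.2391],[-0.9992,-0.0392,0.0033,-0.0564],[0.005,-0.2104,-0.9776,1.5751]])}
def ray(c,u,v):
    f,cx,cy=K[c];return T[c][:,3],T[c][:,:3]@np.array([(u-cx)/f,(v-cy)/f,1])
def atz(c,u,v,z):
    o,d=ray(c,u,v);return o+d*(z-o[2])/d[2]
def proj(c,p):
    f,cx,cy=K[c];q=T[c][:,:3].T@(np.asarray(p)-T[c][:,3]);return q[:2]/q[2]*f+[cx,cy]
tz=lambda a,b,z:atz('top',(a+.5)/6-.5+180,(b+.5)/6-.5+165,z)
sz=lambda a,b,z:atz('side',(a+.5)/5-.5+200,(b+.5)/5-.5+195,z)
E
python3 - <<'E'
from h import *
np.set_printoptions(precision=4,suppress=True)
C=[tz(*c,.126) for c in((75,168),(612,70),(680,405),(128,500))]
C=np.array(C);print(C,C.mean(0),[np.linalg.norm(C[i]-C[i-1]) for i in range(4)])
print('yaw y axis (TR->TL)',np.arctan2(*( (C[0]-C[1]+C[3]-C[2])[[1,0]]))-np.pi/2,'x axis',np.arctan2(*((C[0]-C[3]+C[1]-C[2])[[1,0]])))
print('side corners',sz(25,310,.126),sz(310,32,.126),sz(562,118,.126),sz(312,440,.126))
print('pin',tz(268,247,.202),sz(240,138,.202))
print('post',tz(547,315,.190),sz(457,63,.190))
print('piv',tz(520,183,.17),sz(338,73,.17))
print('wing',tz(352,174,.165),tz(202,346,.165))
E
```

```text
[[ 0.5905  0.2168  0.126 ]
 [ 0.6567 -0.069   0.126 ]
 [ 0.4749 -0.1114  0.126 ]
 [ 0.4132  0.1755  0.126 ]] [0.5338 0.053  0.126 ] [np.float64(0.18208248925174936), np.float64(0.29341756122364565), np.float64(0.18667244178755094), np.float64(0.2934855129695782)]
yaw y axis (TR->TL) 0.21969120082052296 x axis 0.2292119276590978
side corners [0.5913 0.218  0.126 ] [ 0.6553 -0.0654  0.126 ] [ 0.481  -0.1036  0.126 ] [0.4087 0.1821 0.126 ]
pin [0.5349 0.102  0.202 ] [0.5398 0.1001 0.202 ]
post [ 0.5079 -0.0402  0.19  ] [ 0.5077 -0.0393  0.19  ]
piv [ 0.5811 -0.023   0.17  ] [ 0.5708 -0.0059  0.17  ]
wing [0.5836 0.0649 0.165 ] [0.4895 0.137  0.165 ]
```

```bash
cat >> h.py <<'E'
from scipy.spatial.transform import Rotation as R
def rot(s): w,x,y,z=s['tool_rot']; return R.from_quat([x,y,z,w])
def delta(s,p,yaw):
    """rows units to reach position p with tool down and jaw (y) axis yaw [rad]; from measured pose"""
    r=rot(s); y=np.array([np.cos(yaw),np.sin(yaw),0]);x=np.array([0,0,-1.]);z=np.cross(x,y)
    G=R.from_matrix(np.stack([x,y,z],1))
    return r.inv().apply(np.asarray(p)-s['tool_pos'])/.025, np.degrees((r.inv()*G).as_rotvec())/5
def show():
    from plant import sensors
    s=sensors.state();m=rot(s).as_matrix()
    print('t',round(s['time'],2),'p',s['tool_pos'].round(4),'yawdeg',np.degrees(np.arctan2(m[1,1],m[0,1])).round(1),'x',m[:,0].round(3),'q',s['joint_pos'].round(3),'F',s['contact_force'].round(1),'g',round(s['gripper_width'],3));return s
E
python3 - <<'E'
from h import *
np.set_printoptions(precision=4,suppress=True)
s=show();print(rot(s).as_matrix())
print('bottle',atz('top',408,221,.07),'tub',atz('top',143,250,.157),'carton',atz('top',155,180,.075))
for a in (52.6,-127.4): print(a,delta(s,[.537,.101,.26],np.radians(a)))
E
```

```text
t 0.1 p [ 0.191  -0.5945  0.2302] yawdeg -72.2 x [-0.     0.002 -1.   ] q [-1.379  0.053  1.614  0.     1.476 -0.119] F [-0.5  0.7 -0.2] g 1.001
[[-0.0004  0.3058 -0.9521]
 [ 0.0019 -0.9521 -0.3058]
 [-1.     -0.0019 -0.0002]]
bottle [ 0.5362 -0.4927  0.07  ] tub [0.396  0.3473 0.157 ] carton [0.6412 0.3538 0.075 ]
52.6 (array([ -1.1463, -22.2574, -21.6837]), array([-24.9589,  -0.0251,   0.0094]))
-127.4 (array([ -1.1463, -22.2574, -21.6837]), array([11.0411,  0.008 ,  0.0212]))
```

>>> drive_tool --series '[{"x": -0.6,"y": -1.1,"z": -1},{"x": -1.2,"y": -2.2,"z": -2.1},{"x": -1.8,"y": -3.3,"z": -3.2},{"x": -2,"y": -4.4,"z": -4.3},{"x": -2,"y": -5.5,"z": -5.4}]' --hand 1

```text
schema error: expected keys x, y, z, ax, ay, az
```

>>> drive_tool --series '[{"y": -1.1,"z": -1.1},{"y": -2.2,"z": -2.2},{"y": -3.3,"z": -3.3},{"y": -4.4,"z": -4.4},{"y": -5.5,"z": -5.5}]'

```text
schema error: expected keys x, y, z, ax, ay, az
```

>>> drive_tool --series '[{"y": -1.1,"z": -1.1},{"y": -2.2,"z": -2.2},{"y": -3.3,"z": -3.3},{"y": -4.4,"z": -4.4},{"y": -5.5,"z": -5.5}]'

```text
schema error: expected keys x, y, z, ax, ay, az
```

Run:
```python
from h import *
np.set_printoptions(precision=4,suppress=True)
s=show()
print(delta(s,[.537,.101,.27],np.radians(-127.4)))
```

```text
t 0.1 p [ 0.191  -0.5945  0.2302] yawdeg -72.2 x [-0.     0.002 -1.   ] q [-1.379  0.053  1.614  0.     1.476 -0.119] F [-0.5  0.7 -0.2] g 1.001
(array([ -1.5463, -22.2582, -21.6838]), array([11.0411,  0.008 ,  0.0212]))
```

All six keys are needed in each row.

>>> drive_tool --series '[{"x": -0.6,"y": -1.1,"z": -1,"ax": 0,"ay": 0,"az": 0},{"x": -1.2,"y": -2.2,"z": -2.1,"ax": 0,"ay": 0,"az": 0},{"x": -1.8,"y": -3.3,"z": -3.2,"ax": 0,"ay": 0,"az": 0},{"x": -2,"y": -4.4,"z": -4.3,"ax": 0,"ay": 0,"az": 0},{"x": -2,"y": -5.5,"z": -5.4,"ax": 0,"ay": 0,"az": 0}]' --hand 1

```text
time: 0.52
tool_pos: [0.2783, -0.4219, 0.283]
tool_rot: [0.11, 0.699, 0.108, -0.698]
contact_force: [1.0, 0.2, 0.4]
gripper_width: 1.0
```

>>> drive_tool --series '[{"x": 0,"y": -1.1,"z": -1.1,"ax": 0,"ay": 0,"az": 0},{"x": 0,"y": -2.2,"z": -2.2,"ax": 0,"ay": 0,"az": 0},{"x": 0,"y": -3.3,"z": -3.3,"ax": 0,"ay": 0,"az": 0},{"x": 0,"y": -4.4,"z": -4.4,"ax": 0,"ay": 0,"az": 0},{"x": 0,"y": -5.5,"z": -5.5,"ax": 0,"ay": 0,"az": 0}]'

```text
time: 0.93
tool_pos: [0.3667, -0.248, 0.2809]
tool_rot: [-0.109, -0.699, -0.109, 0.699]
contact_force: [1.4, -0.2, -0.2]
gripper_width: 1.002
```

>>> drive_tool --series '[{"x": 0,"y": -1.1,"z": -1.1,"ax": 0,"ay": 0,"az": 0},{"x": 0,"y": -2.2,"z": -2.2,"ax": 0,"ay": 0,"az": 0},{"x": 0,"y": -3.3,"z": -3.3,"ax": 0,"ay": 0,"az": 0},{"x": 0,"y": -4.4,"z": -4.4,"ax": 0,"ay": 0,"az": 0},{"x": 0,"y": -5.5,"z": -5.5,"ax": 0,"ay": 0,"az": 0}]'

```text
time: 1.35
tool_pos: [0.4556, -0.0749, 0.281]
tool_rot: [-0.11, -0.699, -0.109, 0.699]
contact_force: [0.9, -0.7, 0.2]
gripper_width: 1.0
```

Run:
```python
from h import *
np.set_printoptions(precision=4,suppress=True)
s=show()
print(delta(s,[.537,.101,.27],np.radians(-127.4)))
```

```text
t 1.35 p [ 0.4556 -0.0749  0.281 ] yawdeg -72.2 x [ 0. -0. -1.] q [-0.324 -0.378  1.913 -0.     1.607  0.936] F [ 0.9 -0.7  0.2] g 1.0
(array([ 0.4401, -5.7021, -5.2528]), array([11.0425, -0.0003, -0.001 ]))
```

>>> drive_tool --series '[{"x": 0,"y": -1.1,"z": -1,"ax": 1.4,"ay": 0,"az": 0},{"x": 0,"y": -2.2,"z": -2,"ax": 2.8,"ay": 0,"az": 0},{"x": 0,"y": -3.3,"z": -3,"ax": 4.2,"ay": 0,"az": 0},{"x": 0,"y": -4.2,"z": -4,"ax": 5.6,"ay": 0,"az": 0},{"x": 0,"y": -5,"z": -4.8,"ax": 7,"ay": 0,"az": 0}]'

```text
time: 1.77
tool_pos: [0.5318, 0.0812, 0.2807]
tool_rot: [0.094, -0.701, 0.094, 0.701]
contact_force: [0.7, -0.7, -0.4]
gripper_width: 1.002
```

Run:
```python
from h import *
np.set_printoptions(precision=4,suppress=True)
s=show()
print(delta(s,[.537,.101,.27],np.radians(-127.4)))
```

```text
t 1.77 p [0.5318 0.0812 0.2807] yawdeg -105.3 x [-0.001  0.    -1.   ] q [ 0.013 -0.181  1.754  0.     1.569  1.851] F [ 0.7 -0.7 -0.4] g 1.002
(array([ 0.4294, -0.8208,  0.0069]), array([ 4.4176,  0.0064, -0.    ]))
```

>>> drive_tool --series '[{"x": 0,"y": -0.3,"z": 0,"ax": 1.4,"ay": 0,"az": 0},{"x": 0,"y": -0.5,"z": 0,"ax": 2.8,"ay": 0,"az": 0},{"x": 0,"y": -0.7,"z": 0,"ax": 4,"ay": 0,"az": 0},{"x": 0,"y": -0.7,"z": 0,"ax": 4,"ay": 0,"az": 0},{"x": 0,"y": -0.7,"z": 0,"ax": 4,"ay": 0,"az": 0}]'

```text
time: 2.18
tool_pos: [0.5357, 0.0958, 0.2808]
tool_rot: [0.212, -0.674, 0.212, 0.675]
contact_force: [-0.7, -1.2, 0.1]
gripper_width: 1.001
```

Run:
```python
from h import *
from plant import cams
import cv2
np.set_printoptions(precision=4,suppress=True)
s=show()
print(delta(s,[.537,.101,.27],np.radians(-127.4)))
for n,(r0,r1,c0,c1) in {'side':(150,310,180,340),'top':(140,265,170,310)}.items():
    cv2.imwrite(f'pics/{n}1.png',cv2.resize(cams.grab_frame(n)['img'][r0:r1,c0:c1],None,fx=3.7,fy=3.7,interpolation=cv2.INTER_CUBIC))
```

```text
t 2.18 p [0.5357 0.0958 0.2808] yawdeg -124.9 x [-0.001 -0.    -1.   ] q [ 0.04  -0.165  1.74  -0.     1.567  2.22 ] F [-0.7 -1.2  0.1] g 1.001
(array([ 0.4301, -0.2025,  0.0748]), array([ 0.5072,  0.0081, -0.0085]))
```

View pics/side1.png

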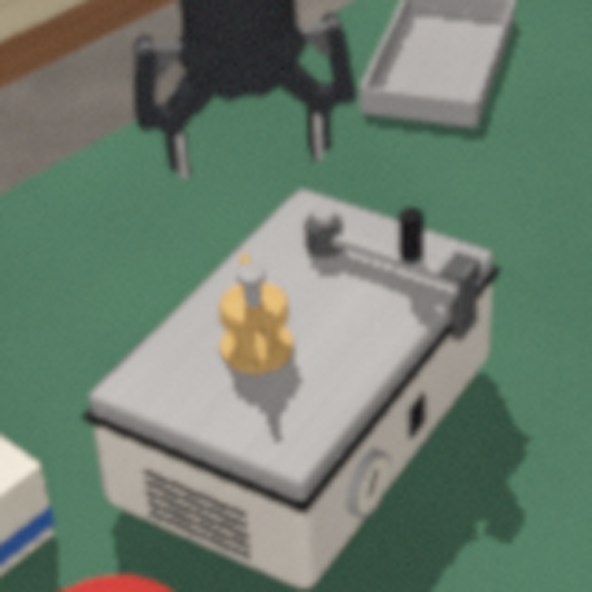

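View pics/top1.png

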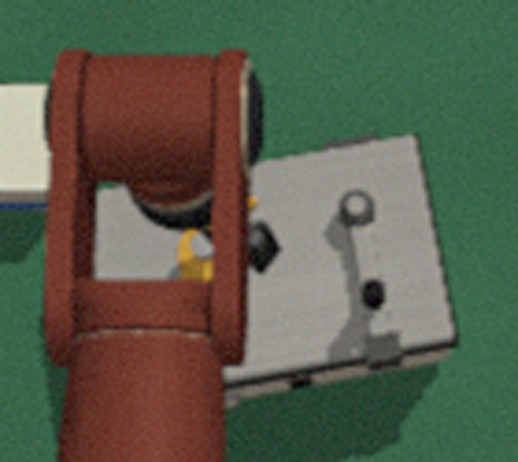

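>>> drive_tool --series '[{"x": 0.8,"y": -0.05,"z": 0,"ax": 0,"ay": 0,"az": 0},{"x": 1.6,"y": -0.05,"z": 0,"ax": 0,"ay": 0,"az": 0},{"x": 2.4,"y": -0.05,"z": 0,"ax": 0,"ay": 0,"az": 0},{"x": 2.8,"y": -0.05,"z": 0,"ax": 0,"ay": 0,"az": 0},{"x": 2.8,"y": -0.05,"z": 0,"ax": 0,"ay": 0,"az": 0}]'

```text
time: 2.7
tool_pos: [0.5348, 0.0962, 0.2081]
tool_rot: [0.212, -0.672, 0.213, 0.676]
contact_force: [-0.4, 0.7, -0.1]
gripper_width: 1.001
```

Run:
```python
from h import *
from plant import cams
import cv2
np.set_printoptions(precision=4,suppress=True)
s=show()
print(delta(s,[.537,.101,.143],np.radians(-127.4)))
n,(r0,r1,c0,c1)='side',(150,310,180,340)
cv2.imwrite(f'pics/{n}2.png',cv2.resize(cams.grab_frame(n)['img'][r0:r1,c0:c1],None,fx=3.7,fy=3.7,interpolation=cv2.INTER_CUBIC))
```

```text
t 2.7 p [0.5348 0.0962 0.2081] yawdeg -125.0 x [-0.006 -0.    -1.   ] q [ 0.041 -0.124  1.824 -0.     1.447  2.223] F [-0.4  0.7 -0.1] g 1.001
(array([ 2.602 , -0.2151,  0.0272]), array([ 0.4743,  0.0497, -0.0403]))
```

View pics/side2.png

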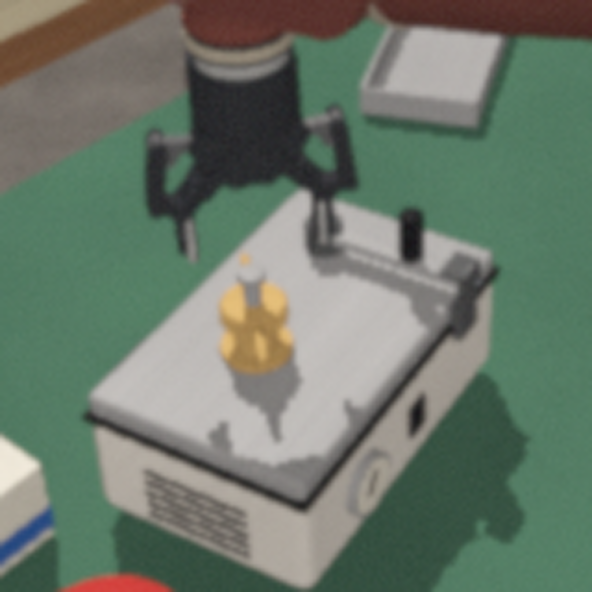

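Run:
```python
from h import *
np.set_printoptions(precision=4,suppress=True)
pz=lambda p:(proj('side',p)-[180,150]+.5)*3.7-.5
print(pz([.5348,.0962,.221]),pz([.537,.101,.202]))
u=np.array([np.cos(np.radians(-125)),np.sin(np.radians(-125)),0])
for k in(-.0425,.0425):print(pz(np.array([.5348,.0962,.221])+k*u))
for k in(-.0425,.0425):print(pz(np.array([.5348,.0962,.208])+k*u))
```

```text
[258.7005 248.3516] [253.3608 270.7341]
[199.948  256.8512]
[316.76   239.9522]
[201.4009 270.9758]
[317.4165 254.0241]
```

>>> drive_tool --series '[{"x": 0.3,"y": -0.2,"z": 0,"ax": 0.3,"ay": 0,"az": 0},{"x": 0.9,"y": -0.2,"z": 0,"ax": 0.3,"ay": 0,"az": 0},{"x": 1.6,"y": -0.2,"z": 0,"ax": 0.3,"ay": 0,"az": 0},{"x": 2.3,"y": -0.2,"z": 0,"ax": 0.3,"ay": 0,"az": 0},{"x": 2.6,"y": -0.2,"z": 0,"ax": 0.3,"ay": 0,"az": 0}]'

```text
time: 3.17
tool_pos: [0.5393, 0.1007, 0.1457]
tool_rot: [0.222, -0.671, 0.222, 0.672]
contact_force: [0.2, 0.5, 0.3]
gripper_width: 0.998
```

Run:
```python
from h import *
from plant import cams
import cv2
np.set_printoptions(precision=4,suppress=True)
s=show()
print(delta(s,[.537,.101,.143],np.radians(-127.4)))
n,(r0,r1,c0,c1)='side',(150,310,180,340)
cv2.imwrite(f'pics/{n}3.png',cv2.resize(cams.grab_frame(n)['img'][r0:r1,c0:c1],None,fx=3.7,fy=3.7,interpolation=cv2.INTER_CUBIC))
```

```text
t 3.17 p [0.5393 0.1007 0.1457] yawdeg -126.5 x [-0.001 -0.    -1.   ] q [ 0.049 -0.06   1.872 -0.     1.331  2.257] F [0.2 0.5 0.3] g 0.998
(array([0.1085, 0.0443, 0.0827]), array([ 0.1739,  0.0059, -0.0049]))
```

View pics/side3.png

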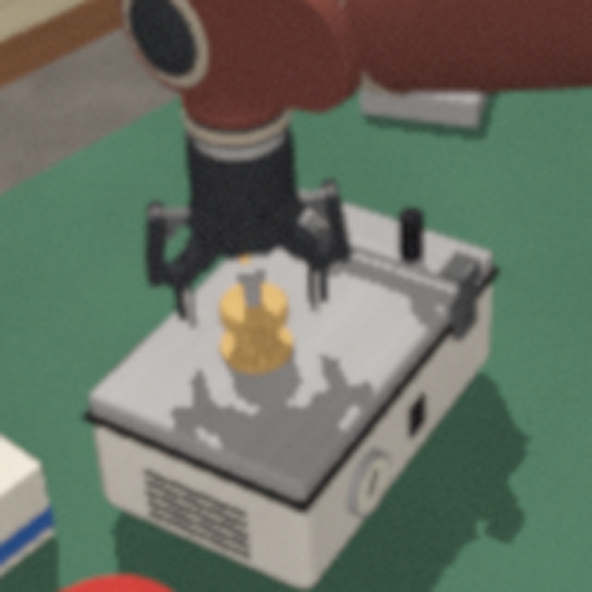

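>>> drive_tool --series '[{"x": 0.05,"y": 0.05,"z": 0.05,"ax": 0,"ay": 0,"az": 0},{"x": 0.05,"y": 0.05,"z": 0.05,"ax": 0,"ay": 0,"az": 0},{"x": 0.05,"y": 0.05,"z": 0.05,"ax": 0,"ay": 0,"az": 0},{"x": 0.05,"y": 0.05,"z": 0.05,"ax": 0,"ay": 0,"az": 0},{"x": 0.05,"y": 0.05,"z": 0.05,"ax": 0,"ay": 0,"az": 0}]' --hand 0

```text
time: 3.63
tool_pos: [0.5389, 0.1007, 0.1472]
tool_rot: [-0.222, 0.672, -0.221, -0.67]
contact_force: [-0.7, -0.6, 5.2]
gripper_width: 0.535
```

>>> drive_tool --series '[{"x": -0.02,"y": 0,"z": 0,"ax": -1.2,"ay": 0,"az": 0},{"x": -0.04,"y": 0,"z": 0,"ax": -2.4,"ay": 0,"az": 0},{"x": -0.06,"y": 0,"z": 0,"ax": -3.6,"ay": 0,"az": 0},{"x": -0.08,"y": 0,"z": 0,"ax": -4.8,"ay": 0,"az": 0},{"x": -0.1,"y": 0,"z": 0,"ax": -6,"ay": 0,"az": 0}]'

```text
time: 4.05
tool_pos: [0.5394, 0.1024, 0.1491]
tool_rot: [-0.041, 0.708, -0.037, -0.704]
contact_force: [3.1, 7.0, 0.2]
gripper_width: 0.541
```

Run:
```python
from h import *
from plant import cams
import cv2
s=show();print(s['ft_torque'])
n,(r0,r1,c0,c1)='side',(150,310,180,340)
cv2.imwrite(f'pics/{n}4.png',cv2.resize(cams.grab_frame(n)['img'][r0:r1,c0:c1],None,fx=3.7,fy=3.7,interpolation=cv2.INTER_CUBIC))
```

```text
t 4.05 p [0.5394 0.1024 0.1491] yawdeg -96.3 x [ 0.005  0.005 -1.   ] q [ 0.05  -0.067  1.872  0.005  1.331  1.729] F [3.1 7.  0.2] g 0.541
[ 1.16726154 -0.54752168 -0.26153956]
```

View pics/side4.png

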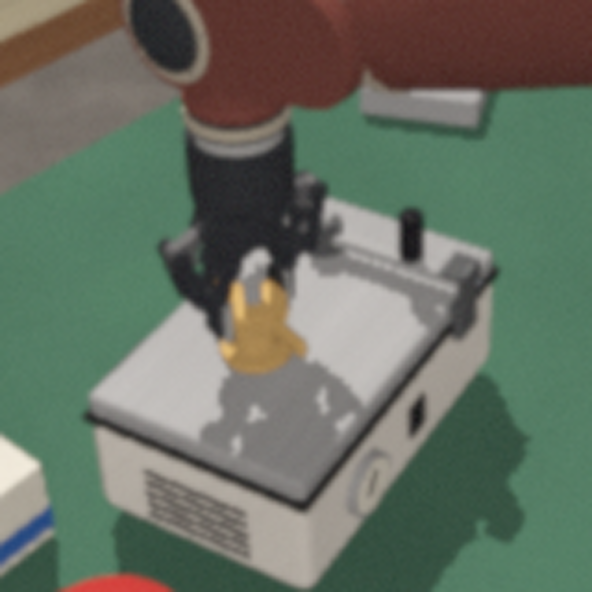

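The near wing moved from (255,345) to (298,350), so the nut turns with the gripper.

>>> drive_tool --series '[{"x": -0.02,"y": 0,"z": 0,"ax": -1.4,"ay": 0,"az": 0},{"x": -0.04,"y": 0,"z": 0,"ax": -2.8,"ay": 0,"az": 0},{"x": -0.06,"y": 0,"z": 0,"ax": -4.2,"ay": 0,"az": 0},{"x": -0.08,"y": 0,"z": 0,"ax": -5.6,"ay": 0,"az": 0},{"x": -0.1,"y": 0,"z": 0,"ax": -7,"ay": 0,"az": 0}]'

```text
time: 4.52
tool_pos: [0.5388, 0.1043, 0.1514]
tool_rot: [0.173, 0.687, 0.179, -0.683]
contact_force: [1.2, 12.9, 0.6]
gripper_width: 0.544
```

>>> drive_tool --series '[{"x": -0.02,"y": 0,"z": 0,"ax": -1.4,"ay": 0,"az": 0},{"x": -0.04,"y": 0,"z": 0,"ax": -2.8,"ay": 0,"az": 0},{"x": -0.06,"y": 0,"z": 0,"ax": -4.2,"ay": 0,"az": 0},{"x": -0.08,"y": 0,"z": 0,"ax": -5.6,"ay": 0,"az": 0},{"x": -0.1,"y": 0,"z": 0,"ax": -7,"ay": 0,"az": 0}]'

```text
time: 4.93
tool_pos: [0.5373, 0.1056, 0.1533]
tool_rot: [0.37, 0.602, 0.377, -0.598]
contact_force: [-4.3, 16.2, 1.6]
gripper_width: 0.541
```

Run:
```python
from h import *
from plant import cams
import cv2
s=show();print(s['ft_torque'])
n,(r0,r1,c0,c1)='side',(150,310,180,340)
cv2.imwrite(f'pics/{n}5.png',cv2.resize(cams.grab_frame(n)['img'][r0:r1,c0:c1],None,fx=3.7,fy=3.7,interpolation=cv2.INTER_CUBIC))
```

```text
t 4.93 p [0.5373 0.1056 0.1533] yawdeg -26.2 x [-0.001  0.011 -1.   ] q [ 0.052 -0.072  1.87   0.012  1.344  0.507] F [-4.3 16.2  1.6] g 0.541
[ 2.80810978  0.6260662  -0.22396034]
```

View pics/side5.png

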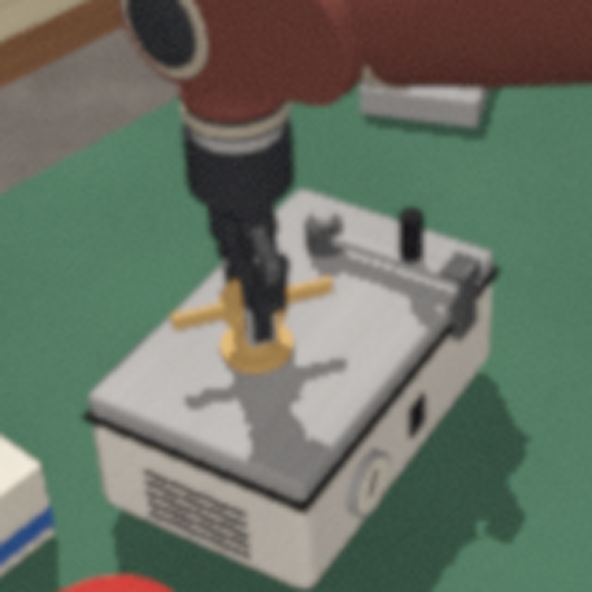

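>>> drive_tool --series '[{"x": -0.02,"y": -0.04,"z": -0.06,"ax": -1.4,"ay": 0,"az": 0},{"x": -0.04,"y": -0.08,"z": -0.12,"ax": -2.8,"ay": 0,"az": 0},{"x": -0.06,"y": -0.08,"z": -0.12,"ax": -4.2,"ay": 0,"az": 0},{"x": -0.08,"y": -0.08,"z": -0.12,"ax": -5.6,"ay": 0,"az": 0},{"x": -0.1,"y": -0.08,"z": -0.12,"ax": -7,"ay": 0,"az": 0}]'

```text
time: 5.4
tool_pos: [0.5353, 0.1064, 0.1548]
tool_rot: [0.534, 0.46, 0.539, -0.46]
contact_force: [-7.7, 7.0, 2.2]
gripper_width: 0.541
```

Run:
```python
from h import *
s=show();print(s['ft_torque'])
```

```text
t 5.4 p [0.5353 0.1064 0.1548] yawdeg 8.8 x [-0.005  0.005 -1.   ] q [ 0.057 -0.074  1.869  0.005  1.352 -0.098] F [-7.7  7.   2.2] g 0.541
[ 1.11447192  1.28519575 -0.20640578]
```

>>> drive_tool --series '[{"x": -0.02,"y": -0.04,"z": -0.04,"ax": -1.4,"ay": 0,"az": 0},{"x": -0.04,"y": -0.08,"z": -0.06,"ax": -2.8,"ay": 0,"az": 0},{"x": -0.06,"y": -0.08,"z": -0.06,"ax": -4.2,"ay": 0,"az": 0},{"x": -0.08,"y": -0.08,"z": -0.06,"ax": -5.4,"ay": 0,"az": 0},{"x": -0.1,"y": -0.08,"z": -0.06,"ax": -6,"ay": 0,"az": 0}]'

```text
time: 5.82
tool_pos: [0.5335, 0.106, 0.1574]
tool_rot: [0.636, 0.306, 0.639, -0.306]
contact_force: [-5.2, 2.6, 1.2]
gripper_width: 0.545
```

Run:
```python
from h import *
s=show();print(s['ft_torque'])
```

```text
t 5.82 p [0.5335 0.106  0.1574] yawdeg 38.7 x [-0.004  0.001 -1.   ] q [ 5.900e-02 -8.100e-02  1.871e+00  1.000e-03  1.356e+00 -6.170e-01] F [-5.2  2.6  1.2] g 0.545
[ 0.26307184  1.01464095 -0.14518309]
```

>>> drive_tool --series '[{"x": -0.01,"y": 0,"z": 0,"ax": -0.6,"ay": 0,"az": 0},{"x": -0.01,"y": 0,"z": 0,"ax": -1.2,"ay": 0,"az": 0},{"x": -0.01,"y": 0,"z": 0,"ax": -1.2,"ay": 0,"az": 0}]'

```text
time: 6.07
tool_pos: [0.5332, 0.1057, 0.1574]
tool_rot: [0.65, 0.274, 0.654, -0.275]
contact_force: [-6.4, 0.9, 2.6]
gripper_width: 0.544
```

Run:
```python
from h import *
from plant import cams
import cv2
s=show();print(s['ft_torque'])
n,(r0,r1,c0,c1)='side',(150,310,180,340)
cv2.imwrite(f'pics/{n}6.png',cv2.resize(cams.grab_frame(n)['img'][r0:r1,c0:c1],None,fx=3.7,fy=3.7,interpolation=cv2.INTER_CUBIC))
```

```text
t 6.07 p [0.5332 0.1057 0.1574] yawdeg 44.3 x [-0.005  0.001 -1.   ] q [ 0.058 -0.081  1.871  0.002  1.357 -0.716] F [-6.4  0.9  2.6] g 0.544
[ 0.15199788  1.08715949 -1.53563423]
```

View pics/side6.png

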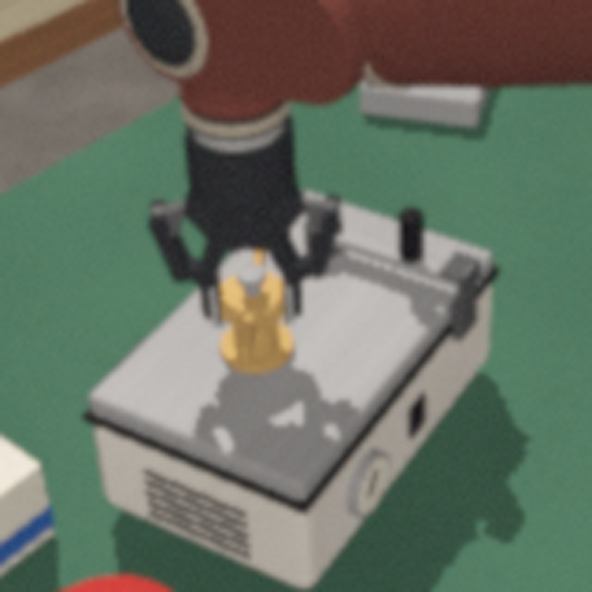

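>>> drive_tool --series '[{"x": 0,"y": 0,"z": 0,"ax": 0.8,"ay": 0,"az": 0},{"x": 0,"y": 0,"z": 0,"ax": 0.8,"ay": 0,"az": 0}]'

```text
time: 6.28
tool_pos: [0.5334, 0.1059, 0.1575]
tool_rot: [0.64, 0.297, 0.643, -0.297]
contact_force: [-5.6, 2.5, 1.8]
gripper_width: 0.543
```

>>> drive_tool --series '[{"x": 0,"y": 0,"z": 0,"ax": 0,"ay": 0,"az": 0},{"x": 0,"y": 0,"z": 0,"ax": 0,"ay": 0,"az": 0},{"x": 0,"y": 0,"z": 0,"ax": 0,"ay": 0,"az": 0},{"x": 0,"y": 0,"z": 0,"ax": 0,"ay": 0,"az": 0},{"x": 0,"y": 0,"z": 0,"ax": 0,"ay": 0,"az": 0}]' --hand 1

```text
time: 6.7
tool_pos: [0.5353, 0.1052, 0.158]
tool_rot: [0.642, 0.296, 0.642, -0.296]
contact_force: [-0.6, 0.4, -0.0]
gripper_width: 1.004
```

Run:
```python
from h import *
s=show();print(s['ft_torque'])
D=[(-126.5,.5389,.1007),(-96.3,.5394,.1024),(-26.2,.5373,.1056),(8.8,.5353,.1064),(38.7,.5335,.106),(44.3,.5332,.1057)]
A=np.array([[np.cos(np.radians(a)),np.sin(np.radians(a))] for a,_,_ in D]);b=(A*np.array([d[1:] for d in D])).sum(1)
x=np.linalg.lstsq(A,b,rcond=None)[0];print(x,A@x-b)
```

```text
t 6.7 p [0.5353 0.1052 0.158 ] yawdeg 40.5 x [ 0.001 -0.    -1.   ] q [ 0.058 -0.081  1.87  -0.     1.352 -0.648] F [-0.6  0.4 -0. ] g 1.004
[ 0.02694612 -0.00270132 -0.02008221]
[0.53593969 0.10285156] [ 3.13105226e-05 -6.91220298e-05 -7.09882183e-06  8.92993640e-05
 -6.45283418e-05 -2.86151495e-05]
```

>>> drive_tool --series '[{"x": -0.8,"y": 0,"z": 0,"ax": 0,"ay": 0,"az": 0},{"x": -1.6,"y": 0,"z": 0,"ax": 0,"ay": 0,"az": 0},{"x": -2.4,"y": -0.04,"z": 0.08,"ax": 0,"ay": 0,"az": 0},{"x": -2.6,"y": -0.04,"z": 0.08,"ax": 0,"ay": 0,"az": 0}]'

```text
time: 7.03
tool_pos: [0.5376, 0.1031, 0.2269]
tool_rot: [0.644, 0.297, 0.64, -0.295]
contact_force: [0.3, 0.1, 0.6]
gripper_width: 1.004
```

>>> drive_tool --series '[{"x": 0,"y": 0,"z": 0,"ax": 0,"ay": 0,"az": 0},{"x": 0,"y": 0,"z": 0,"ax": 0,"ay": 0,"az": 0},{"x": 0,"y": 0,"z": 0,"ax": 0,"ay": 0,"az": 0},{"x": 0,"y": 0,"z": 0,"ax": 0,"ay": 0,"az": 0},{"x": 0,"y": 0,"z": 0,"ax": 0,"ay": 0,"az": 0}]' --hand 0

```text
time: 7.45
tool_pos: [0.5349, 0.1031, 0.2213]
tool_rot: [0.641, 0.296, 0.643, -0.297]
contact_force: [0.3, 0.3, 0.7]
gripper_width: 0.3
```

Run:
```python
from h import *
from plant import cams
import cv2
np.set_printoptions(precision=4,suppress=True)
s=show();print(delta(s,[.5359,.1029,.202],np.radians(40.5)))
n,(r0,r1,c0,c1)='side',(150,310,180,340)
cv2.imwrite(f'pics/{n}7.png',cv2.resize(cams.grab_frame(n)['img'][r0:r1,c0:c1],None,fx=3.7,fy=3.7,interpolation=cv2.INTER_CUBIC))
```

```text
t 7.45 p [0.5349 0.1031 0.2213] yawdeg 40.5 x [-0.002 -0.    -1.   ] q [ 0.054 -0.131  1.809 -0.     1.467 -0.652] F [0.3 0.3 0.7] g 0.3
(array([0.7701, 0.0243, 0.0336]), array([-0.0081, -0.0172,  0.0226]))
```

View pics/side7.png

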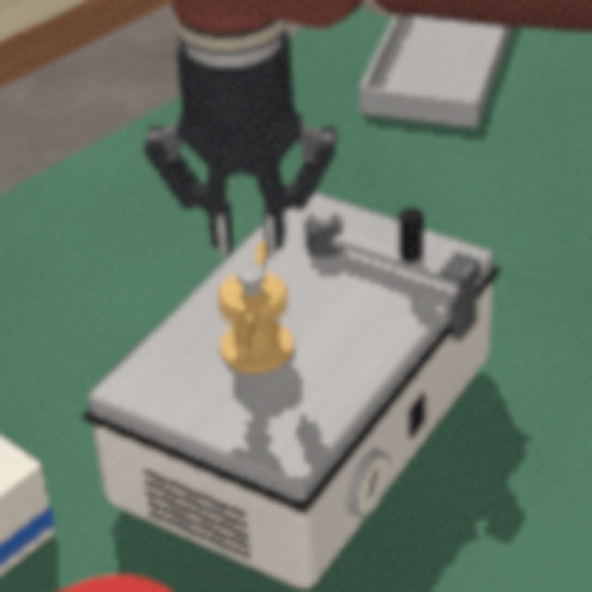

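>>> drive_tool --series '[{"x": 0,"y": 0.02,"z": 0.03,"ax": 0,"ay": 0,"az": 0},{"x": 0.1,"y": 0.02,"z": 0.03,"ax": 0,"ay": 0,"az": 0},{"x": 0.3,"y": 0.02,"z": 0.03,"ax": 0,"ay": 0,"az": 0},{"x": 0.5,"y": 0.02,"z": 0.03,"ax": 0,"ay": 0,"az": 0},{"x": 0.5,"y": 0.02,"z": 0.03,"ax": 0,"ay": 0,"az": 0}]' --hand 0

```text
time: 7.92
tool_pos: [0.5356, 0.1028, 0.2085]
tool_rot: [0.641, 0.296, 0.643, -0.297]
contact_force: [-0.8, 1.3, -0.6]
gripper_width: -0.0
```

>>> drive_tool --series '[{"x": 0.15,"y": 0,"z": 0,"ax": 0,"ay": 0,"az": 0},{"x": 0.3,"y": 0,"z": 0,"ax": 0,"ay": 0,"az": 0},{"x": 0.45,"y": 0,"z": 0,"ax": 0,"ay": 0,"az": 0},{"x": 0.55,"y": 0,"z": 0,"ax": 0,"ay": 0,"az": 0},{"x": 0.55,"y": 0,"z": 0,"ax": 0,"ay": 0,"az": 0}]'

```text
time: 8.33
tool_pos: [0.5367, 0.1029, 0.1969]
tool_rot: [0.642, 0.296, 0.642, -0.296]
contact_force: [-1.2, -0.2, 5.2]
gripper_width: 0.002
```

Run:
```python
from h import *
s=show();print(s['ft_torque'])
```

```text
t 8.33 p [0.5367 0.1029 0.1969] yawdeg 40.5 x [ 0.  0. -1.] q [ 0.053 -0.112  1.832  0.     1.421 -0.653] F [-1.2 -0.2  5.2] g 0.002
[-0.07126906  0.29526972 -0.00118325]
```

>>> drive_tool --series '[{"x": 0.1,"y": 0,"z": 0,"ax": 0,"ay": 0,"az": 0},{"x": 0.2,"y": 0,"z": 0,"ax": 0,"ay": 0,"az": 0},{"x": 0.26,"y": 0,"z": 0,"ax": 0,"ay": 0,"az": 0},{"x": 0.26,"y": 0,"z": 0,"ax": 0,"ay": 0,"az": 0},{"x": 0.26,"y": 0,"z": 0,"ax": 0,"ay": 0,"az": 0}]'

```text
time: 8.75
tool_pos: [0.537, 0.103, 0.194]
tool_rot: [0.643, 0.296, 0.642, -0.296]
contact_force: [-7.8, -0.9, 14.2]
gripper_width: 0.002
```

>>> drive_tool --series '[{"x": 0.05,"y": 0,"z": 0,"ax": 0,"ay": 0,"az": 0},{"x": 0.05,"y": 0,"z": 0,"ax": 0,"ay": 0,"az": 0},{"x": 0.05,"y": 0,"z": 0,"ax": 0,"ay": 0,"az": 0},{"x": 0.05,"y": 0,"z": 0,"ax": 0,"ay": 0,"az": 0},{"x": 0.05,"y": 0,"z": 0,"ax": 0,"ay": 0,"az": 0}]'

```text
time: 9.17
tool_pos: [0.5371, 0.103, 0.1939]
tool_rot: [0.643, 0.296, 0.641, -0.296]
contact_force: [-10.1, -0.3, 19.3]
gripper_width: 0.001
```

Run:
```python
from h import *
from plant import cams
import cv2
s=show()
n,(r0,r1,c0,c1)='side',(150,310,180,340)
cv2.imwrite(f'pics/{n}8.png',cv2.resize(cams.grab_frame(n)['img'][r0:r1,c0:c1],None,fx=3.7,fy=3.7,interpolation=cv2.INTER_CUBIC))
```

```text
t 9.17 p [0.5371 0.103  0.1939] yawdeg 40.5 x [ 0.002 -0.    -1.   ] q [ 0.053 -0.11   1.835 -0.     1.414 -0.653] F [-10.1  -0.3  19.3] g 0.001
```

View pics/side8.png

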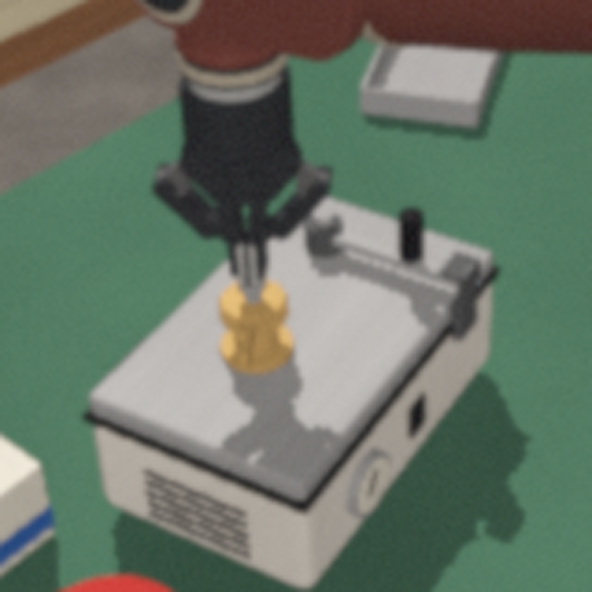

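The position holds while the force climbs, so the pin is at its stop, pressed by the fingertips at (253,295). I'll hold it for more than 2 s.

>>> drive_tool --series '[{"x": 0,"y": 0,"z": 0,"ax": 0,"ay": 0,"az": 0},{"x": 0,"y": 0,"z": 0,"ax": 0,"ay": 0,"az": 0},{"x": 0,"y": 0,"z": 0,"ax": 0,"ay": 0,"az": 0},{"x": 0,"y": 0,"z": 0,"ax": 0,"ay": 0,"az": 0},{"x": 0,"y": 0,"z": 0,"ax": 0,"ay": 0,"az": 0}]'

```text
time: 9.63
tool_pos: [0.5371, 0.103, 0.1939]
tool_rot: [0.643, 0.296, 0.641, -0.296]
contact_force: [-9.1, -0.7, 20.8]
gripper_width: 0.003
```

>>> drive_tool --series '[{"x": 0,"y": 0,"z": 0,"ax": 0,"ay": 0,"az": 0},{"x": 0,"y": 0,"z": 0,"ax": 0,"ay": 0,"az": 0},{"x": 0,"y": 0,"z": 0,"ax": 0,"ay": 0,"az": 0},{"x": 0,"y": 0,"z": 0,"ax": 0,"ay": 0,"az": 0},{"x": 0,"y": 0,"z": 0,"ax": 0,"ay": 0,"az": 0}]'

```text
time: 10.05
tool_pos: [0.5371, 0.103, 0.1939]
tool_rot: [0.643, 0.296, 0.641, -0.296]
contact_force: [-10.6, -0.7, 20.1]
gripper_width: 0.003
```

>>> drive_tool --series '[{"x": 0,"y": 0,"z": 0,"ax": 0,"ay": 0,"az": 0},{"x": 0,"y": 0,"z": 0,"ax": 0,"ay": 0,"az": 0},{"x": 0,"y": 0,"z": 0,"ax": 0,"ay": 0,"az": 0},{"x": 0,"y": 0,"z": 0,"ax": 0,"ay": 0,"az": 0},{"x": 0,"y": 0,"z": 0,"ax": 0,"ay": 0,"az": 0}]'

```text
time: 10.47
tool_pos: [0.5371, 0.103, 0.1939]
tool_rot: [0.643, 0.296, 0.641, -0.296]
contact_force: [-9.8, -1.2, 19.7]
gripper_width: 0.001
```

>>> drive_tool --series '[{"x": 0,"y": 0,"z": 0,"ax": 0,"ay": 0,"az": 0},{"x": 0,"y": 0,"z": 0,"ax": 0,"ay": 0,"az": 0},{"x": 0,"y": 0,"z": 0,"ax": 0,"ay": 0,"az": 0},{"x": 0,"y": 0,"z": 0,"ax": 0,"ay": 0,"az": 0},{"x": 0,"y": 0,"z": 0,"ax": 0,"ay": 0,"az": 0}]'

```text
time: 10.88
tool_pos: [0.5371, 0.103, 0.1939]
tool_rot: [0.643, 0.296, 0.641, -0.296]
contact_force: [-8.7, -0.7, 20.5]
gripper_width: 0.001
```

>>> drive_tool --series '[{"x": -0.2,"y": 0,"z": 0,"ax": 0,"ay": 0,"az": 0},{"x": -0.5,"y": 0,"z": 0,"ax": 0,"ay": 0,"az": 0},{"x": -1.2,"y": 0,"z": 0,"ax": 0,"ay": 0,"az": 0},{"x": -1.8,"y": 0,"z": 0,"ax": 0,"ay": 0,"az": 0},{"x": -1.8,"y": 0,"z": 0,"ax": 0,"ay": 0,"az": 0}]'

```text
time: 11.3
tool_pos: [0.5382, 0.103, 0.2372]
tool_rot: [0.644, 0.297, 0.64, -0.295]
contact_force: [0.4, -0.4, 1.2]
gripper_width: -0.001
```

Run:
```python
from h import *
from plant import cams
import cv2
np.set_printoptions(precision=4,suppress=True)
s=show()
for y in (90,-90,103,13):
  print(y,delta(s,[.508,-.0398,.235],np.radians(y)))
n,(r0,r1,c0,c1)='side',(150,310,180,340)
cv2.imwrite(f'pics/{n}9.png',cv2.resize(cams.grab_frame(n)['img'][r0:r1,c0:c1],None,fx=3.7,fy=3.7,interpolation=cv2.INTER_CUBIC))
```

```text
t 11.3 p [0.5382 0.103  0.2372] yawdeg 40.5 x [ 0.006  0.    -1.   ] q [ 0.053 -0.139  1.789  0.     1.486 -0.653] F [ 0.4 -0.4  1.2] g -0.001
90 (array([ 0.0795, -4.6248,  3.5637]), array([-9.909 ,  0.0604, -0.0323]))
-90 (array([ 0.0795, -4.6248,  3.5637]), array([26.0909, -0.0393, -0.0734]))
103 (array([ 0.0795, -4.6248,  3.5637]), array([-12.509 ,   0.0649,  -0.0258]))
13 (array([ 0.0795, -4.6248,  3.5637]), array([ 5.491 ,  0.0266, -0.0615]))
```

View pics/side9.png

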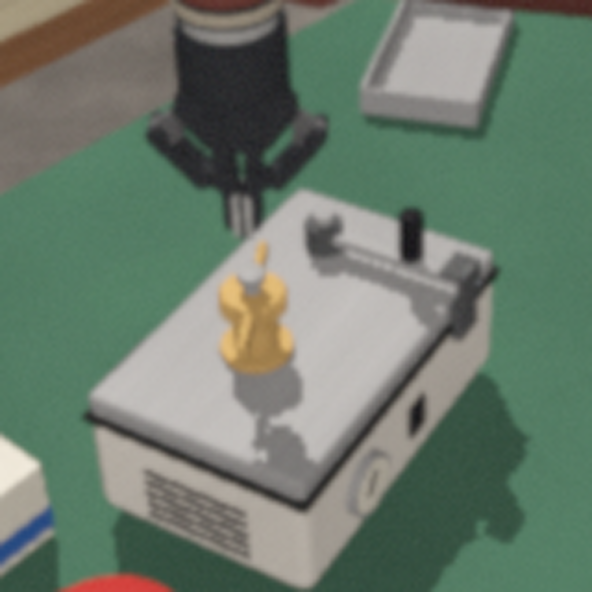

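>>> drive_tool --series '[{"x": 0,"y": -0.9,"z": 0.7,"ax": 1.4,"ay": 0,"az": 0},{"x": 0,"y": -1.8,"z": 1.4,"ax": 2.8,"ay": 0,"az": 0},{"x": 0,"y": -2.7,"z": 2.1,"ax": 4.2,"ay": 0,"az": 0},{"x": 0,"y": -3.6,"z": 2.8,"ax": 5.6,"ay": 0,"az": 0},{"x": 0,"y": -4.6,"z": 3.5,"ax": 7,"ay": 0,"az": 0}]'

```text
time: 11.77
tool_pos: [0.5048, -0.0391, 0.2319]
tool_rot: [0.521, 0.477, 0.523, -0.477]
contact_force: [0.3, 0.7, -0.0]
gripper_width: -0.002
```

>>> drive_tool --series '[{"x": 0,"y": 0,"z": 0,"ax": 1.4,"ay": 0,"az": 0},{"x": 0,"y": 0,"z": 0,"ax": 2.8,"ay": 0,"az": 0},{"x": 0,"y": 0,"z": 0,"ax": 4.2,"ay": 0,"az": 0},{"x": 0,"y": 0,"z": 0,"ax": 5.6,"ay": 0,"az": 0},{"x": 0,"y": 0,"z": 0,"ax": 7,"ay": 0,"az": 0}]' --hand 1

```text
time: 12.18
tool_pos: [0.505, -0.0383, 0.2318]
tool_rot: [-0.353, -0.611, -0.355, 0.613]
contact_force: [0.8, -1.3, 0.4]
gripper_width: 0.711
```

>>> drive_tool --series '[{"x": 0,"y": 0,"z": 0,"ax": 1.4,"ay": 0,"az": 0},{"x": 0,"y": 0,"z": 0,"ax": 2.8,"ay": 0,"az": 0},{"x": 0,"y": 0,"z": 0,"ax": 4.2,"ay": 0,"az": 0},{"x": 0,"y": 0,"z": 0,"ax": 5.6,"ay": 0,"az": 0},{"x": 0,"y": 0,"z": 0,"ax": 7,"ay": 0,"az": 0}]'

```text
time: 12.6
tool_pos: [0.505, -0.0381, 0.2318]
tool_rot: [-0.153, -0.689, -0.154, 0.691]
contact_force: [0.3, 0.3, -0.3]
gripper_width: 0.998
```

Run:
```python
from h import *
np.set_printoptions(precision=4,suppress=True)
s=show()
print(delta(s,[.508,-.0398,.157],np.radians(-77.3)))
```

```text
t 12.6 p [ 0.505  -0.0381  0.2318] yawdeg -64.9 x [-0.003  0.001 -1.   ] q [-0.222 -0.235  1.881  0.     1.498  0.91 ] F [ 0.3  0.3 -0.3] g 0.998
(array([ 2.9907,  0.1154, -0.0848]), array([2.482 , 0.0258, 0.0162]))
```

>>> drive_tool --series '[{"x": 0,"y": 0.12,"z": -0.08,"ax": 1.4,"ay": 0,"az": 0},{"x": 0.6,"y": 0.12,"z": -0.08,"ax": 2.2,"ay": 0,"az": 0},{"x": 1.4,"y": 0.12,"z": -0.08,"ax": 2.2,"ay": 0,"az": 0},{"x": 2.2,"y": 0.12,"z": -0.08,"ax": 2.2,"ay": 0,"az": 0},{"x": 2.95,"y": 0.12,"z": -0.08,"ax": 2.2,"ay": 0,"az": 0}]'

```text
time: 13.02
tool_pos: [0.5079, -0.0399, 0.1573]
tool_rot: [-0.089, -0.701, -0.089, 0.702]
contact_force: [0.5, -0.7, -0.4]
gripper_width: 1.0
```

Run:
```python
from h import *
from plant import cams
import cv2
np.set_printoptions(precision=4,suppress=True)
s=show()
print(delta(s,[.508,-.0398,.157],np.radians(-77.3)))
n,(r0,r1,c0,c1)='side',(150,310,180,340)
cv2.imwrite(f'pics/{n}10.png',cv2.resize(cams.grab_frame(n)['img'][r0:r1,c0:c1],None,fx=3.7,fy=3.7,interpolation=cv2.INTER_CUBIC))
```

```text
t 13.02 p [ 0.5079 -0.0399  0.1573] yawdeg -75.5 x [-0.002  0.001 -1.   ] q [-0.225 -0.169  1.951 -0.     1.362  1.094] F [ 0.5 -0.7 -0.4] g 1.0
(array([ 0.0105, -0.0031, -0.007 ]), array([0.3511, 0.0246, 0.0122]))
```

View pics/side10.png

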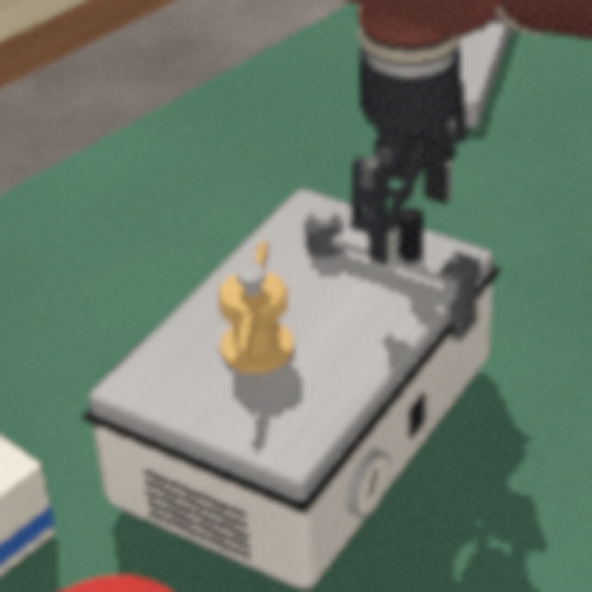

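>>> drive_tool --series '[{"x": 0,"y": 0,"z": 0,"ax": 0,"ay": 0,"az": 0},{"x": 0,"y": 0,"z": 0,"ax": 0,"ay": 0,"az": 0},{"x": 0,"y": 0,"z": 0,"ax": 0,"ay": 0,"az": 0},{"x": 0,"y": 0,"z": 0,"ax": 0,"ay": 0,"az": 0},{"x": 0,"y": 0,"z": 0,"ax": 0,"ay": 0,"az": 0}]' --hand 0

```text
time: 13.48
tool_pos: [0.5096, -0.0402, 0.1615]
tool_rot: [0.089, 0.702, 0.089, -0.701]
contact_force: [-3.0, 5.5, 3.7]
gripper_width: 0.299
```

>>> drive_tool --series '[{"x": 0,"y": 0,"z": 0,"ax": 0,"ay": 0,"az": 0},{"x": 0,"y": 0,"z": 0,"ax": 0,"ay": 0,"az": 0}]'

```text
time: 13.65
tool_pos: [0.5095, -0.0401, 0.1615]
tool_rot: [0.089, 0.702, 0.089, -0.701]
contact_force: [-1.9, 1.5, 5.0]
gripper_width: 0.214
```

```bash
cat >> h.py <<'E'
def arc(s,pivot,n,step,rows=5,dyaw=None):
    """rows for arc ccw by step [rad] per row about pivot from current pose"""
    r=rot(s);p0=s['tool_pos']
    for k in range(1,rows+1):
        a=step*k; c,t=np.cos(a),np.sin(a);d=p0[:2]-pivot
        q=np.array([c*d[0]-t*d[1],t*d[0]+c*d[1]])+pivot
        print((r.inv().apply([q[0]-p0[0],q[1]-p0[1],0])/.025).round(2),'ax',round(-np.degrees(a)/5,2))
E
python3 - <<'E'
from h import *
s=show()
pv=np.array([.508,-.0398])+.08*np.array([np.cos(.222),np.sin(.222)]);print(pv,np.linalg.norm(s['tool_pos'][:2]-pv))
arc(s,pv,5,.08)
E
```

```text
t 13.65 p [ 0.5095 -0.0401  0.1615] yawdeg -75.5 x [ 0.002  0.    -1.   ] q [-0.224 -0.172  1.946  0.     1.365  1.094] F [-1.9  1.5  5. ] g 0.214
[ 0.58603672 -0.02218552] 0.07862803744518726
[ 0.    0.25 -0.  ] ax -0.92
[ 0.    0.5  -0.03] ax -1.83
[ 0.    0.75 -0.07] ax -2.75
[ 0.    0.99 -0.14] ax -3.67
[ 0.    1.23 -0.22] ax -4.58
```

>>> drive_tool --series '[{"x": 0,"y": 0.25,"z": 0,"ax": -0.9,"ay": 0,"az": 0},{"x": 0,"y": 0.5,"z": -0.03,"ax": -1.8,"ay": 0,"az": 0},{"x": 0,"y": 0.75,"z": -0.07,"ax": -2.75,"ay": 0,"az": 0},{"x": 0,"y": 1,"z": -0.14,"ax": -3.65,"ay": 0,"az": 0},{"x": 0,"y": 1.24,"z": -0.22,"ax": -4.6,"ay": 0,"az": 0}]'

```text
time: 14.07
tool_pos: [0.5236, -0.0679, 0.1616]
tool_rot: [0.228, 0.671, 0.229, -0.667]
contact_force: [3.9, 6.1, 2.1]
gripper_width: 0.212
```

Run:
```python
from h import *
s=show();pv=np.array([.586,-.0222]);d=s['tool_pos'][:2]-pv
print(np.linalg.norm(d),np.arctan2(d[1],d[0])%(2*np.pi)-np.pi-.222)
```

```text
t 14.07 p [ 0.5236 -0.0679  0.1616] yawdeg -52.3 x [ 0.004  0.002 -1.   ] q [-0.272 -0.13   1.909  0.004  1.359  0.64 ] F [3.9 6.1 2.1] g 0.212
0.07739982106244217 0.41000107889706117
```

>>> drive_tool --series '[{"x": 0,"y": 0.25,"z": 0,"ax": -0.9,"ay": 0,"az": 0},{"x": 0,"y": 0.5,"z": -0.03,"ax": -1.8,"ay": 0,"az": 0},{"x": 0,"y": 0.75,"z": -0.07,"ax": -2.75,"ay": 0,"az": 0},{"x": 0,"y": 1,"z": -0.14,"ax": -3.65,"ay": 0,"az": 0},{"x": 0,"y": 1.24,"z": -0.22,"ax": -4.6,"ay": 0,"az": 0}]'

```text
time: 14.48
tool_pos: [0.547, -0.0877, 0.1616]
tool_rot: [0.356, 0.613, 0.358, -0.608]
contact_force: [3.9, 11.6, 4.8]
gripper_width: 0.216
```

>>> drive_tool --series '[{"x": 0,"y": 0.25,"z": 0,"ax": -0.9,"ay": 0,"az": 0},{"x": 0,"y": 0.5,"z": -0.03,"ax": -1.8,"ay": 0,"az": 0},{"x": 0,"y": 0.75,"z": -0.07,"ax": -2.75,"ay": 0,"az": 0},{"x": 0,"y": 1,"z": -0.14,"ax": -3.65,"ay": 0,"az": 0},{"x": 0,"y": 1.24,"z": -0.22,"ax": -4.6,"ay": 0,"az": 0}]'

```text
time: 14.9
tool_pos: [0.5762, -0.0967, 0.1615]
tool_rot: [0.47, 0.529, 0.473, -0.524]
contact_force: [0.4, 15.7, 6.7]
gripper_width: 0.215
```

Run:
```python
from h import *
s=show();pv=np.array([.586,-.0222]);d=s['tool_pos'][:2]-pv
print(np.linalg.norm(d),np.arctan2(d[1],d[0])%(2*np.pi)-np.pi-.222)
```

```text
t 14.9 p [ 0.5762 -0.0967  0.1615] yawdeg -6.3 x [ 0.003  0.008 -1.   ] q [-0.298  0.009  1.777  0.009  1.356 -0.19 ] F [ 0.4 15.7  6.7] g 0.215
0.07512452548180214 1.2180164572869407
```

>>> drive_tool --series '[{"x": 0,"y": 0.25,"z": -0.06,"ax": -0.9,"ay": 0,"az": 0},{"x": 0,"y": 0.5,"z": -0.13,"ax": -1.8,"ay": 0,"az": 0},{"x": 0,"y": 0.75,"z": -0.2,"ax": -2.75,"ay": 0,"az": 0},{"x": 0,"y": 1,"z": -0.27,"ax": -3.65,"ay": 0,"az": 0},{"x": 0,"y": 1.24,"z": -0.36,"ax": -4.6,"ay": 0,"az": 0}]'

```text
time: 15.32
tool_pos: [0.607, -0.0935, 0.1615]
tool_rot: [0.567, 0.423, 0.568, -0.421]
contact_force: [-5.2, 6.7, 8.3]
gripper_width: 0.214
```

Run:
```python
from h import *
from plant import cams
import cv2
s=show();pv=np.array([.586,-.0222]);d=s['tool_pos'][:2]-pv
print(np.linalg.norm(d),np.arctan2(d[1],d[0])%(2*np.pi)-np.pi-.222)
n,(r0,r1,c0,c1)='side',(150,310,180,340)
cv2.imwrite(f'pics/{n}11.png',cv2.resize(cams.grab_frame(n)['img'][r0:r1,c0:c1],None,fx=3.7,fy=3.7,interpolation=cv2.INTER_CUBIC))
```

```text
t 15.32 p [ 0.607  -0.0935  0.1615] yawdeg 16.7 x [-0.     0.003 -1.   ] q [-0.275  0.079  1.704  0.003  1.36  -0.568] F [-5.2  6.7  8.3] g 0.214
0.07430960216896117 1.6349873470129856
```

View pics/side11.png

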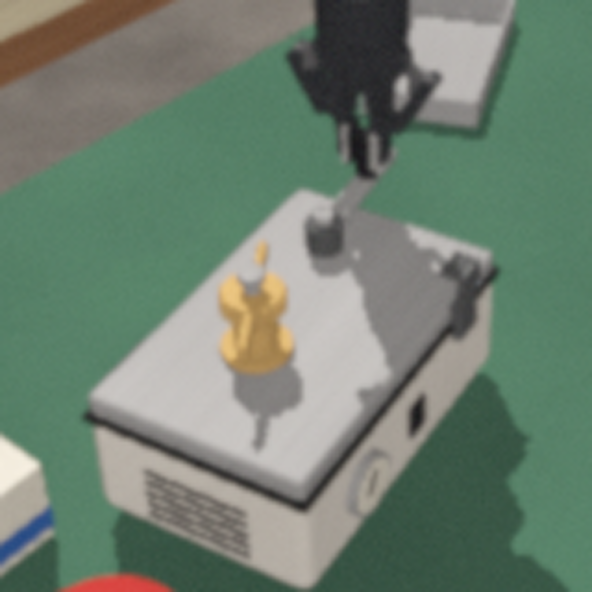

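>>> drive_tool --series '[{"x": 0,"y": 0.12,"z": -0.06,"ax": -0.5,"ay": 0,"az": 0},{"x": 0,"y": 0.24,"z": -0.1,"ax": -1,"ay": 0,"az": 0},{"x": 0,"y": 0.36,"z": -0.14,"ax": -1.3,"ay": 0,"az": 0},{"x": 0,"y": 0.36,"z": -0.14,"ax": -1.3,"ay": 0,"az": 0}]'

```text
time: 15.7
tool_pos: [0.6104, -0.0918, 0.1614]
tool_rot: [0.587, 0.387, 0.592, -0.394]
contact_force: [-20.8, -7.4, 14.5]
gripper_width: 0.215
```

Run:
```python
from h import *
s=show();pv=np.array([.586,-.0222]);d=s['tool_pos'][:2]-pv
print(np.linalg.norm(d),np.arctan2(d[1],d[0])%(2*np.pi)-np.pi-.222)
```

```text
t 15.7 p [ 0.6104 -0.0918  0.1614] yawdeg 23.0 x [-0.012 -0.005 -1.   ] q [-0.266  0.093  1.689 -0.008  1.369 -0.665] F [-20.8  -7.4  14.5] g 0.215
0.07370487762303879 1.6855494111199962
```

The force jumped to about 21 N against the motion, so the latch is at its stop. I'll relieve the load, release and retreat.

>>> drive_tool --series '[{"x": 0,"y": -0.18,"z": 0,"ax": 0.3,"ay": 0,"az": 0},{"x": 0,"y": -0.18,"z": 0,"ax": 0.3,"ay": 0,"az": 0}]'

```text
time: 15.87
tool_pos: [0.6095, -0.0921, 0.1615]
tool_rot: [0.584, 0.398, 0.584, -0.399]
contact_force: [-4.6, -1.7, 6.1]
gripper_width: 0.215
```

>>> drive_tool --series '[{"x": 0,"y": 0,"z": 0,"ax": 0,"ay": 0,"az": 0},{"x": 0,"y": 0,"z": 0,"ax": 0,"ay": 0,"az": 0},{"x": 0,"y": 0,"z": 0,"ax": 0,"ay": 0,"az": 0},{"x": 0,"y": 0,"z": 0,"ax": 0,"ay": 0,"az": 0},{"x": 0,"y": 0,"z": 0,"ax": 0,"ay": 0,"az": 0}]' --hand 1

```text
time: 16.28
tool_pos: [0.6101, -0.0908, 0.1597]
tool_rot: [0.584, 0.398, 0.585, -0.398]
contact_force: [0.6, -0.1, -0.1]
gripper_width: 0.905
```

>>> drive_tool --series '[{"x": -0.8,"y": 0,"z": 0,"ax": 0,"ay": 0,"az": 0},{"x": -1.8,"y": 0,"z": 0,"ax": 0,"ay": 0,"az": 0},{"x": -3,"y": 0,"z": 0,"ax": 0,"ay": 0,"az": 0},{"x": -4.5,"y": 0,"z": 0,"ax": 0,"ay": 0,"az": 0},{"x": -6,"y": 0,"z": 0,"ax": 0,"ay": 0,"az": 0}]'

```text
time: 16.7
tool_pos: [0.6096, -0.0907, 0.3105]
tool_rot: [0.584, 0.398, 0.585, -0.398]
contact_force: [0.2, -0.8, 0.8]
gripper_width: 1.002
```

>>> drive_tool --series '[{"x": 0,"y": 0,"z": 0,"ax": 0,"ay": 0,"az": 0},{"x": 0,"y": 0,"z": 0,"ax": 0,"ay": 0,"az": 0},{"x": 0,"y": 0,"z": 0,"ax": 0,"ay": 0,"az": 0}]'

```text
time: 16.95
tool_pos: [0.6101, -0.0909, 0.3097]
tool_rot: [0.584, 0.398, 0.584, -0.398]
contact_force: [-0.0, -0.9, -0.1]
gripper_width: 0.995
```

Run:
```python
from h import *
from plant import cams
import cv2
s=show()
for n,(r0,r1,c0,c1) in {'side':(150,400,90,400),'top':(140,300,110,330)}.items():
    cv2.imwrite(f'pics/{n}12.png',cv2.resize(cams.grab_frame(n)['img'][r0:r1,c0:c1],None,fx=2.4,fy=2.4,interpolation=cv2.INTER_CUBIC))
```

```text
t 16.95 p [ 0.6101 -0.0909  0.3097] yawdeg 21.5 x [-0.  0. -1.] q [-2.690e-01 -1.000e-03  1.538e+00  0.000e+00  1.604e+00 -6.430e-01] F [-0.  -0.9 -0.1] g 0.995
```

View pics/side12.png

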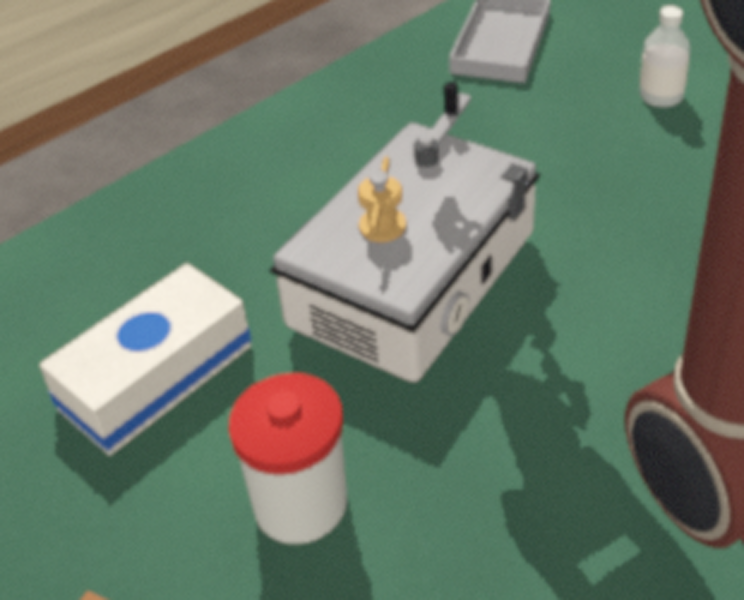

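View pics/top12.png

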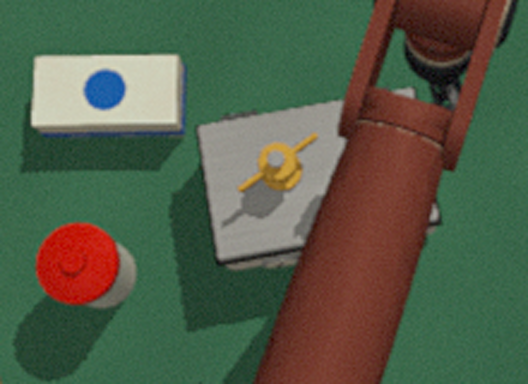

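Run:
```python
from h import *
f=lambda c,a,b,o,z:atz(c,(a+.5)/2.4-.5+o[0],(b+.5)/2.4-.5+o[1],z)
a,b=f('top',316,136,(110,140),.176),f('top',240,190,(110,140),.176);d=a-b
print(a,b,np.degrees(np.arctan2(d[1],d[0])))
p=f('side',451,87,(90,150),.19);d=p[:2]-[.586,-.0222];print(p,np.arctan2(d[1],d[0])+np.pi-.222)
print('tub',f('top',78,263,(110,140),.157),'carton',f('top',105,90,(110,140),.075))
```

```text
[0.57241739 0.0537771  0.176     ] [0.49757175 0.1470299  0.176     ] -51.24911998842768
[ 0.60978189 -0.09259295  0.19      ] 1.6746016600956188
tub [0.3980837  0.34995572 0.157     ] carton [0.6506477  0.35985702 0.075     ]
```

Wing direction gives the nut about 2.90 rad, and the post position gives the latch about 1.67 rad. Handing in.

Run:
```python
from plant import workorder
print(workorder.job_done())
```

```text
the job is handed in; nothing more can be done
None
```

The steriliser job is done and handed in at about 17 s of the 54 s allowed; no verdict was reported.

- **Nut:** I gripped the ring and turned it counter-clockwise until the torque jumped at the stop. The last top picture puts it at about 2.90 rad, still unscrewed.
- **Pin:** I pressed it with the shut fingertips to its solid stop, about 8 mm down at about 20 N. I held it there for just over 2 s, then let it spring back up, and later side pictures show it up.
- **Latch:** I then gripped the post and swung the latch until the force rose to about 22 N at the stop. The last side picture puts it at about 1.67 rad, so it is open.
- **Surroundings:** The tub shows no shift beyond measuring error (about 3 mm). The carton's two readings differ by about 11 mm, which I put down to rough pixel picking. I checked the bottle only by eye. The gripper is clear above the latch, with contact force near zero.

My estimate of the latch pivot was a few mm off. This caused side forces of up to about 16 N on the way, which I corrected during the swing.

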